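Put the photographed canvas away to dry and hold the next one up to the camera

TASK

The little canvases are still wet: handle them only by their bare edges and never touch the paint. Lay the canvas that lies on the table in the open upper drawer of the drying cabinet, flat and painted side up, and push that drawer fully shut. Then take the tall narrow canvas out of the grooved block and finish while holding it still in the air for the camera: upright, its painted side squarely facing the lens, the middle of the painting straight in front of the lens at the lens's height, about 20 cm from the glass; do not bump the camera, and leave everything else standing where it is.

Things in the scene. Friction and masses are not known exactly. Their poses are not given: they have to be found in the camera images.
- flat: Small stretched canvas, 64 x 89 mm and 18 mm thick, lying alone on the table with its painted side up. Origin: centre of its underside; z up through the painted side, x along its 89 mm length, y across its 64 mm width. Only its four 18 mm high edges and the 12 mm border (16 mm at the +x end) are bare; about 60 g.
- flat_paint: The wet painted area of that canvas, 40 x 61 mm, flush with its top. Origin: its centre, on the surface; same axes as flat.
- cab_drawer0 (a joint): Opening of the upper drawer of the small wooden drying cabinet, in m: 0 is shut; it starts open by 0.14 to 0.175 (at most 0.18). It slides with about 1 N of friction and stays where it is left. It opens towards the robot.
- drawer_floor (a point): Centre of the upper drawer's inner floor, 85 mm above the table, moving with the drawer. x points into the cabinet (the way it shuts), y across, z up. The floor is 215 mm (x) by 198 mm (y); side walls rise 43 mm and the front 52 mm above it. With the drawer open by q, the floor lies free from above from x = -0.107 to x = -0.107 + q; the rest is under the cabinet's top.
- drawer_front (a point): Middle of the outer face of the upper drawer's front, 27 mm above the drawer's inner floor, 38 mm below the cabinet's top; same axes as drawer_floor. A steel bar handle 120 mm long along y, parallel to the face, stands out at this height; its centre line is 35 mm from the face (at x = -0.035).
- cab: The drying cabinet (fixed) with two drawers one above the other: 260 mm deep, 240 mm wide, 150 mm high. Origin: centre of its underside; x points from its front to its back, z up.
- block: Fixed wooden block, 180 (x) x 130 (y) x 25 mm high, with three grooves 20 mm wide and 15 mm deep along its y axis, at x = -0.05, 0 and +0.05, in which canvases stand upright, painted sides towards the block's +x, away from the robot. Origin: centre of its underside.
- tall: The tall narrow canvas, 60 mm wide, 150 mm tall and 18 mm thick, standing in one of the block's grooves (any of the three) with its lower edge 10 mm above the table; about 70 g. Origin: centre of its lower edge; x points out of its painted front, y along its 60 mm width, z up. Only its 18 mm edges and a 12 mm border (16 mm at the bottom) are bare; behind it is an open frame of bare wooden bars.
- tall_paint: The wet painted area of the tall canvas, 36 x 122 mm. Origin: its centre, on the front surface, at x = 9 mm and z = 77 mm in the frame of tall; same axes as tall.
- lens (a point): Centre of the front glass of the camera's lens, 240 mm above the table. x points straight out along the lens axis, level, the way the camera looks; y to the camera's left, z up.
- camera: The documentation camera, 126 mm wide, on a small table tripod (fixed, 298 mm high over all). Origin: on the table under the tripod's middle, 90 mm behind the front of the lens; x the way the camera looks.
- square: Square canvas, 100 x 100 x 18 mm, standing in another groove of the block; to be left there. Origin: centre of its lower edge.
- short: Short narrow canvas, 60 mm wide and 90 mm tall, standing in the remaining groove; to be left there. Origin: centre of its lower edge.
- bottle_a: Paint bottle, 40 mm across, 115 mm tall, standing between the cabinet and the block; to be left alone. Origin: centre of its foot.
- bottle_b: Paint bottle, 44 mm across, 130 mm tall; to be left alone. Origin: centre of its foot.
- tape: Roll of masking tape lying flat, 96 mm across, 24 mm high, in front of the block; to be left alone. Origin: centre of its underside.
- jar: White cup, 72 mm across, 90 mm tall, beyond the block; to be left alone. Origin: centre of its foot.
- brush: Brush 190 mm long, lying beyond the block; to be left alone. Origin: on the table under its middle.
- spray: Trigger spray bottle, 64 mm across, 184 mm tall, at the back of the table; to be left alone. Origin: centre of its foot.

How it is judged:
On the way, in this order (a step that is already met when the one before it is completed fails the run):
1. the canvas from the table lies flat, painted side up and let go, in the upper drawer (x of flat in the frame of drawer_floor between -0.085 and 0.085 m and y of flat in the frame of drawer_floor between -0.08 and 0.08 m and z of flat in the frame of drawer_floor between -0.004 and 0.006 m and angle between flat's own z axis and vertical below 0.15 rad and contact force between flat and the fingers below 0.1 N), for 0.2 s.
2. the upper drawer is fully shut with that canvas lying in it (all of step 1 and value of joint cab_drawer0 below 0.006 m), for 0.2 s.
At the end, for the whole second after the job is handed in: First canvas flat, paint up, in the upper drawer, shut to 6 mm. Tall canvas held still by the fingers alone, upright and facing the lens within 8 degrees, its paint centred within 20 mm of the lens axis, 17 to 23 cm from the glass. The rest stands within 3 cm of where it stood (all of step 2 and x of tall_paint in the frame of lens between 0.17 and 0.23 m and y of tall_paint in the frame of lens between -0.02 and 0.02 m and z of tall_paint in the frame of lens between -0.02 and 0.02 m and x of lens in the frame of tall_paint above 0.1 m and angle between tall's own z axis and vertical below 0.14 rad and angle between the x axis of tall_paint and the x axis of lens, either way round below 0.14 rad and height (world z) of tall above 0.12 m and contact force between tall and the fingers above 0.5 N and linear speed of tall below 0.03 m/s and contact force between tall and block below 0.1 N and contact force between tall and camera below 0.1 N and contact force between tall and square below 0.1 N and contact force between tall and short below 0.1 N and contact force between tall and cab below 0.1 N and angle between each of square, short, bottle_a, bottle_b, tape, jar, spray's own z axis and vertical below 0.3 rad); the arm keeps its last pose, push and grip.
It fails at once if the robot touches wet paint (contact force between any of the fingers, the arm and flat_paint above 0.3 N or contact force between any of the fingers, the arm and tall_paint above 0.3 N).
It fails at once if the camera is bumped (contact force between any of the fingers, the arm, tall and camera above 2 N).
It fails at once if another thing is moved by more than 30 mm or tipped (distance of any of square, short, bottle_a, bottle_b, tape, jar, brush, spray from where it was at the start of the episode above 0.03 m or angle between any of square, short, bottle_a, bottle_b, tape, jar, spray's own z axis and vertical above 0.4 rad).
It also fails if it takes over 72 s, if anything falls off the work surface, if the arm or the gripper's body presses on something with over 40 N, if the wrist force passes 120 N, or if a joint passes its speed limit or range.

ROBOT

A 7-joint arm with a two-finger parallel gripper is mounted at the origin on the work surface. World frame = base frame: x ahead of the robot, y to its left, z up, the work surface at z = 0. Lengths are in m, angles in rad, forces in N, time in s.
With the tool pointing down it reaches from about 0.4 to 0.85 m from the base axis. Payload 4.5 kg.
Tool frame: the origin (TCP) lies at the very end of the fingers, on their centre line; the grasp point (between the pads) lies 19 mm behind it; z points along the fingers, y is the line along which they close (so a half turn about z gives the same grasp; the last joint's range is limited). The gripper opens to 88 mm and grips with 3 to 60 N. Pads are 18 mm wide; open, the fingers measure 123 mm over their backs; the gripper's body (75 mm by 187 mm) begins 45 mm behind the grasp point.
Start: joints at [1.364, 0.689, -0.195, 1.565, 0.157, 0.902, -0.215], TCP at [0.149, -0.607, 0.239] pointing down, gripper open.
Joint ranges: [-3.01, 3.01], [-0.46, 2.08], [-1.47, 1.51], [0.13, 2.56], [-1, 4.14], [0.04, 2.09], [-2.66, 2.66]. Speed limits (rad/s): [2.57, 2.57, 3.14, 3.14, 3.14, 3.14, 3.14].

INTERFACE

Orientations are given as a rotation vector (axis times angle).
In Python, from rig import arm, viewer gives the robot as it stands.
- The arm moves only by the tool servo_tool, never from a script. Its argument "increments" is one flat list of numbers, 6 for each row, row after row: the shift along the tool's x, y, z in m, then the turn, a rotation vector about the tool's x, y, z in degrees. In form: [tx, ty, tz, ax, ay, az, tx, ty, tz, ax, ay, az, ...]. A call has 1 to 5 rows; each row shifts and turns the commanded pose from where the row before left it, along the tool's axes as they then stand; what a row does not reach is not made up. A row lasts 1/8 s, in which the tool goes at most 62.5 mm and 10.7 degrees, less where a joint would pass 70% of its speed; a pose out of reach is approached as far as the arm can. A call with a gripper value outside its range is refused whole. "jaw" is the finger opening in m, from 0 to 0.0881, set as the call begins (left out, the last holds). The fingers move at their own pace and stop on an object; the grip force is fixed at half the most. Time passes only in rows, so rows that do not move let the fingers close. It gives the time, the measured TCP pose, the force and the opening at its end, in the units of the state.
- arm.observe(): the state, without advancing time (a new reading comes with each control period).
- viewer.get_image(name): name is "side" or "top"; returns (picture, depth): 420x560x3 uint8, red, green, blue; 420x560 float32, m along the optical axis (not along the pixel's ray), 0 where there is no reading.
- viewer.camera_info(name): a dict with "fov_y" (degrees; the focal length in pixels is half the picture's height over the tangent of half this angle, whatever the lens; pixels are square), "cx", "cy" (the principal point, pixels), "k1" (the pictures are not rectified: a ray, as slopes to the right and down, at radius r is drawn at 1 + k1 r^2 times it, then the intrinsics apply), "R" (3x3) and "t" (3): a world point X has camera coordinates R X + t. Camera axes: x right, y down, z forward; pixel columns grow to the right and rows downward; lengths in m; the calibration is good to about 2 mm. A picture is of the moment at which its call begins. camera_info takes no time and is no camera call.
- arm.close_job(): hands the job in, once; it reports no verdict.
The state is a dict: "time": time; "qpos": joint angles; "joint_vel": joint speeds; "joint_efforts": joint torques, N m; "tcp_pos": TCP position; "tool_rot": TCP orientation; "ft_force": force on the tool from outside, world axes, zero at the start; "torque": the same for the moment, N m; "finger_gap": opening from 0.0 (shut) to 1.0 (fully open).
Only numpy, scipy, OpenCV 4.12 (cv2) and the standard library are available. Lean on these libraries where they do the work, as an engineer would, in place of code of your own. Each camera call takes 0.05 s, during which the arm holds its last target. There are 200 camera calls.

## Working session

There is one attempt and no reset: what is moved stays moved. The work goes in short steps, Python scripts to look and compute and a tool call to move; the robot and the scene stay as the last step left them, time stands still between calls to the robot, and variables do not carry over. Pictures are saved under pics/ and viewed, on a budget of 10 in all, crops included, one or two more only if the job needs it, and the job is handed in when it is done.

Besides the shell and the picture viewer there is one more tool, called after ">>>" as name(argument=value, ...) on one line, values as JSON. servo_tool: Moves the arm, as the interface text tells. Its arguments: {"type":"object","properties":{"increments":{"type":"array"},"jaw":{"type":"number"}},"required":["increments"]}

```bash
ls; mkdir -p pics; cat > h.py <<'E'
import numpy as np, cv2
from rig import arm, viewer
def grab(n,tag):
    im,d=viewer.get_image(n); np.savez(f'/tmp/{tag}.npz',im=im,d=d); cv2.imwrite(f'pics/{tag}.png',im[:,:,::-1]); return im,d
def world(n,uv,z=None,d=None):
    """pixels -> world; with plane z=.. or depth image d"""
    c=viewer.camera_info(n); R=np.array(c['R']);t=np.array(c['t']); f=210/np.tan(np.radians(c['fov_y'])/2)
    uv=np.atleast_2d(np.array(uv,float)); p=(uv-[c['cx'],c['cy']])/f; s=p.copy()
    for _ in range(20): s=p/(1+c['k1']*(s**2).sum(1,keepdims=True))
    r=np.c_[s,np.ones(len(s))]; o=-R.T@t; w=r@R
    if d is not None: k=np.array([d[int(round(v)),int(round(u))] for u,v in uv])
    else: k=(z-o[2])/w[:,2]
    return o+w*k[:,None]
def cloud(n,d):
    v,u=np.mgrid[:420,:560]; uv=np.c_[u.ravel(),v.ravel()]
    return world(n,uv,d=d).reshape(420,560,3)
E
python3 - <<'E'
from h import *
for n in('side','top'):
    grab(n,n+'0'); print({k:np.round(v,3).tolist() for k,v in viewer.camera_info(n).items() if not isinstance(v,str)})
print(arm.observe())
E
```

```text
pics
{'fov_y': 57.544, 'cx': 277.492, 'cy': 208.764, 'k1': 0.008, 'R': [[-0.795, -0.606, -0.013], [-0.365, 0.495, -0.788], [0.484, -0.622, -0.615]], 't': [0.504, 0.31, 1.008]}
{'fov_y': 49.397, 'cx': 280.198, 'cy': 210.659, 'k1': -0.036, 'R': [[0.008, -1.0, 0.002], [-0.988, -0.008, -0.156], [0.156, -0.001, -0.988]], 't': [0.068, 0.595, 1.416]}
{'time': 0.1, 'qpos': array([ 1.36381242,  0.68991423, -0.19454254,  1.56620036,  0.15728301,
        0.90250422, -0.21506773]), 'joint_vel': array([-0.00188079, -0.00297687,  0.00026155, -0.00112053, -0.00125204,
       -0.00108325, -0.00016554]), 'joint_efforts': array([-2.21265196e-03, -5.28498530e+01, -1.27146430e+00, -1.53837311e+01,
       -5.26147080e-02,  2.00499926e-03,  6.24470340e-05]), 'tcp_pos': array([ 0.14888265, -0.60643921,  0.23799256]), 'tool_rot': array([-3.11723231e+00, -3.77288187e-01,  4.47778110e-04]), 'ft_force': array([ 0.28321024,  0.95384454, -0.34366101]), 'torque': array([-0.00419041,  0.01156348, -0.05354551]), 'finger_gap': 1.003023004193675}
```

View pics/top0.png

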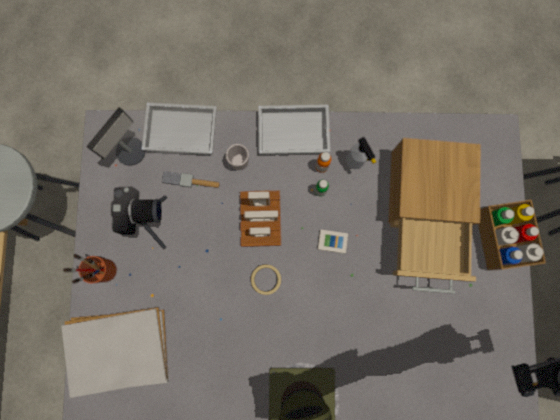

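View pics/side0.png

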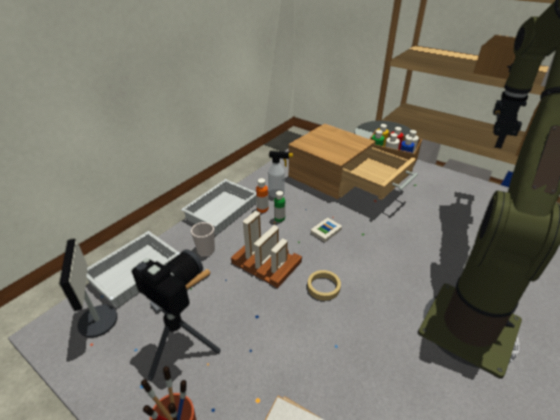

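The top view shows the block at (260,218), the flat canvas at (333,241), the cabinet and open drawer at (435,200) and the camera at (140,210) looking right. In the side view the tall canvas seems to be the rearmost one. I'll enlarge these.

```bash
python3 - <<'E'
from h import *
im=np.load('/tmp/top0.npz')['im'][:,:,::-1]; 
a=cv2.resize(im[180:255,230:355],None,fx=6,fy=6,interpolation=cv2.INTER_CUBIC) 
cv2.imwrite('pics/c1.png',a)
s=np.load('/tmp/side0.npz')['im'][:,:,::-1]
b=cv2.resize(im[130:300,385:495],None,fx=3.4,fy=3.4,interpolation=cv2.INTER_CUBIC)
c=cv2.resize(im[180:240,105:185],None,fx=5,fy=5,interpolation=cv2.INTER_CUBIC)
e=np.zeros((600,800,3),np.uint8); e[:b.shape[0],:b.shape[1]]=b; e[:300,400:800]=c
f=cv2.resize(s[205:285,225:305],None,fx=3.6,fy=3.6,interpolation=cv2.INTER_CUBIC); e[305:305+f.shape[0],400:400+f.shape[1]]=f
cv2.imwrite('pics/c2.png',e)
E
```

```text
(no output)
```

View pics/c1.png

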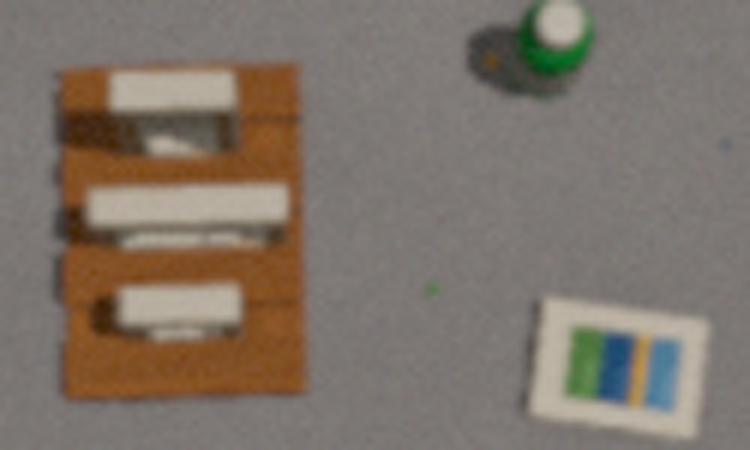

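View pics/c2.png

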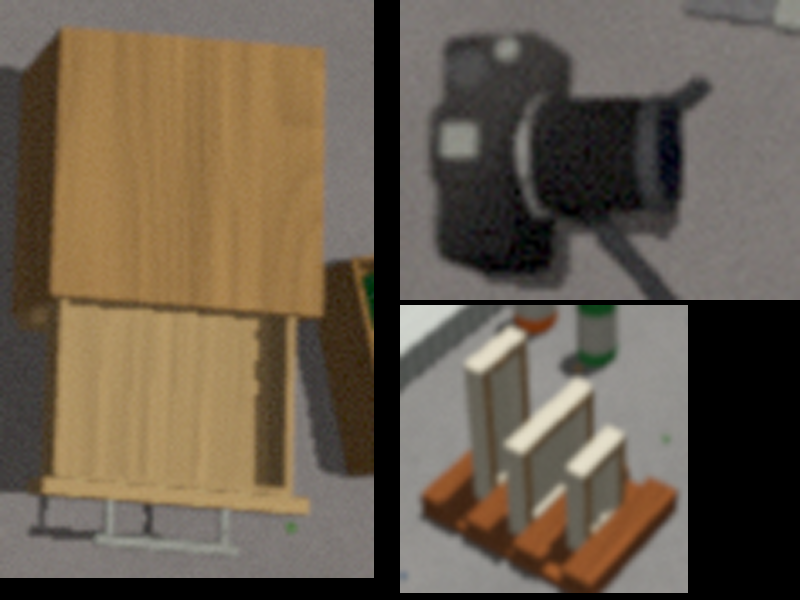

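The crops show the tall canvas in the far groove, with its top at c1 (110–235, 70–110). The flat's corners are at c1 (543,297), (710,320), (693,438) and (530,415). Next I'll measure from these pixels and the depth images.

```bash
cat > m.py <<'E'
from h import *
np.set_printoptions(precision=4,suppress=True)
c1=lambda p:np.array(p)/6+[230,180]-.42
c2=lambda p:np.array(p)/3.4+[385,130]-.35
c3=lambda p:(np.array(p)-[400,0])/5+[105,180]-.4
def rect(w,name):
    w=w[:,:2]; print(name,'ctr',w.mean(0),'sides',[np.linalg.norm(w[i]-w[(i+1)%4]).round(4) for i in range(4)],'ang',[np.degrees(np.arctan2(*(w[(i+1)%4]-w[i])[::-1])).round(1) for i in range(4)])
rect(world('top',c1([(543,297),(710,320),(693,438),(530,415)]),z=.018),'flat')
rect(world('top',c1([(110,70),(236,70),(234,112),(110,110)]),z=.16),'tall')
rect(world('top',c1([(88,188),(289,183),(287,224),(88,229)]),z=.11),'square')
rect(world('top',c1([(118,287),(241,284),(241,328),(119,327)]),z=.10),'short')
rect(world('top',c1([(60,68),(298,65),(304,393),(68,397)]),z=.025),'block')
rect(world('top',c2([(53,297),(323,317),(325,48),(65,30)]),z=.15),'cab')
print('drawer front outer top',world('top',c2([(42,490),(308,513)]),z=.137))
print('handle',world('top',c2([(98,542),(237,552)]),z=.112))
d=np.load('/tmp/top0.npz')['d']; P=cloud('top',d)
# camera cloud
m=(P[...,2]>.17)&(np.mgrid[:420,:560][1]<165)&(np.mgrid[:420,:560][1]>108)&(np.mgrid[:420,:560][0]>180)&(np.mgrid[:420,:560][0]<240)
Q=P[m]; print('cam n',len(Q),Q.min(0),Q.max(0))
for lo in np.arange(Q[:,1].min(),Q[:,1].max(),.015):
    s=Q[(Q[:,1]>=lo)&(Q[:,1]<lo+.015)]
    if len(s)>3: print('y%.3f'%lo,'x',s[:,0].min().round(3),s[:,0].max().round(3),'zmax',s[:,2].max().round(3))
print('lens',world('top',c3([(680,98),(683,155),(682,212),(545,98),(553,215)]),z=.24))
for nm,uv,z in [('jar',(237,156),.09),('ba',(323,186),.115),('bb',(324,160),.13),('tape',(266,280),.024)]: print(nm,world('top',[uv],z=z))
E
python3 m.py
```

```text
flat ctr [ 0.5018 -0.0979] sides [np.float64(0.0912), np.float64(0.0646), np.float64(0.0884), np.float64(0.0643)] ang [np.float64(-97.4), np.float64(171.0), np.float64(82.4), np.float64(-6.5)]
tall ctr [0.6243 0.1385] sides [np.float64(0.0624), np.float64(0.0212), np.float64(0.0613), np.float64(0.0202)] ang [np.float64(-89.5), np.float64(178.0), np.float64(89.5), np.float64(1.1)]
square ctr [0.5741 0.1321] sides [np.float64(0.1027), np.float64(0.0212), np.float64(0.1014), np.float64(0.0211)] ang [np.float64(-88.1), np.float64(177.7), np.float64(91.9), np.float64(1.2)]
short ctr [0.5236 0.1359] sides [np.float64(0.0629), np.float64(0.0226), np.float64(0.0623), np.float64(0.0206)] ang [np.float64(-88.1), np.float64(-179.3), np.float64(90.0), np.float64(2.5)]
block ctr [0.5741 0.1384] sides [np.float64(0.1299), np.float64(0.1792), np.float64(0.1264), np.float64(0.1798)] ang [np.float64(-88.8), np.float64(-178.5), np.float64(91.5), np.float64(2.6)]
cab ctr [ 0.6764 -0.4127] sides [np.float64(0.2388), np.float64(0.2459), np.float64(0.2366), np.float64(0.244)] ang [np.float64(-93.8), np.float64(-4.0), np.float64(86.6), np.float64(175.5)]
drawer front outer top [[ 0.3948 -0.2729  0.137 ]
 [ 0.376  -0.5053  0.137 ]]
handle [[ 0.3501 -0.3276  0.112 ]
 [ 0.3419 -0.4508  0.112 ]]
cam n 1720 [0.3662 0.0748 0.2044] [0.6263 0.5292 1.4917]
y0.075 x 0.366 0.366 zmax 1.492
y0.405 x 0.531 0.595 zmax 0.278
y0.420 x 0.531 0.593 zmax 0.276
y0.435 x 0.53 0.593 zmax 0.278
y0.450 x 0.529 0.592 zmax 0.278
y0.465 x 0.53 0.622 zmax 0.274
y0.480 x 0.497 0.626 zmax 0.299
y0.495 x 0.496 0.621 zmax 0.302
y0.510 x 0.496 0.621 zmax 0.302
y0.525 x 0.508 0.618 zmax 0.294
lens [[0.5937 0.4074 0.24  ]
 [0.5615 0.4041 0.24  ]
 [0.5295 0.4031 0.24  ]
 [0.5931 0.4832 0.24  ]
 [0.5272 0.4749 0.24  ]]
jar [[0.7621 0.2114 0.09  ]]
ba [[ 0.6619 -0.0581  0.115 ]]
bb [[ 0.7404 -0.0603  0.13  ]]
tape [[0.3746 0.1164 0.024 ]]
```

Every measured size agrees with the given one to within about 3 mm, except the cabinet's 245 mm depth against 260, where the edge read-off isn't critical. Next is a small planning helper that turns a target pose into rows.

```bash
cat > plan.py <<'E'
import sys; from h import *
from scipy.spatial.transform import Rotation as Ro
def yawR(deg): return Ro.from_euler('z',deg,degrees=True)*Ro.from_euler('x',180,degrees=True)
s=arm.observe(); p=np.array(s['tcp_pos']); R=Ro.from_rotvec(s['tool_rot'])
if len(sys.argv)>1:
    a=list(map(float,sys.argv[1:])); T=np.array(a[:3]); G=yawR(a[3]); rv=(R.inv()*G).as_rotvec()
    n=int(a[4]) if len(a)>4 else int(max(np.ceil(np.linalg.norm(T-p)/.05),np.ceil(np.degrees(np.linalg.norm(rv))/9.5),1))
    out=[]
    for i in range(n):
        Ri=R*Ro.from_rotvec(rv*i/n); out.append(list((Ri.inv().apply((T-p)/n)).round(4))+list(np.degrees(rv/n).round(1)))
    for i in range(0,n,5): print(', '.join('%g'%x for r in out[i:i+5] for x in r))
x=R.as_matrix()[:,0]
print('t',s['time'],'tcp',p.round(4),'yaw',np.degrees(np.arctan2(x[1],x[0])).round(2),'F',np.round(s['ft_force'],1),'gap',round(s['finger_gap']*.0881,4),'q',np.round(s['qpos'],2))
E
python3 plan.py .502 -.098 .14 82.3
```

```text
0.0357, -0.0315, 0.0076, -0, -0, -5.3, 0.0385, -0.0281, 0.0076, -0, -0, -5.3, 0.0409, -0.0244, 0.0076, -0, -0, -5.3, 0.0429, -0.0206, 0.0076, -0, -0, -5.3, 0.0446, -0.0165, 0.0076, -0, -0, -5.3
0.046, -0.0124, 0.0076, -0, -0, -5.3, 0.0469, -0.0081, 0.0076, -0, -0, -5.3, 0.0475, -0.0038, 0.0076, -0, -0, -5.3, 0.0476, 0.0006, 0.0075, -0, -0, -5.3, 0.0474, 0.005, 0.0075, -0, -0, -5.3
0.0467, 0.0093, 0.0075, -0, -0, -5.3, 0.0456, 0.0136, 0.0075, -0, -0, -5.3, 0.0442, 0.0177, 0.0075, -0, -0, -5.3
t 0.1 tcp [ 0.1489 -0.6064  0.238 ] yaw 13.8 F [ 0.3  1.  -0.3] gap 0.0884 q [ 1.36  0.69 -0.19  1.57  0.16  0.9  -0.22]
```

>>> servo_tool(increments=[0.0357,-0.0315,0,0,0,-5.3,0.0385,-0.028,0,0,0,-5.3,0.041,-0.0245,0,0,0,-5.3,0.043,-0.0205,0,0,0,-5.3,0.0445,-0.0165,0,0,0,-5.3], jaw=0.088)

```text
time: 0.72
tcp_pos: [0.2855, -0.41, 0.2386]
tool_rot: [-2.947, -1.086, 0.0]
ft_force: [-0.0, -0.5, -0.3]
finger_gap: 0.998
```

>>> servo_tool(increments=[0.046,-0.0124,0,0,0,-5.3,0.047,-0.008,0,0,0,-5.3,0.0475,-0.004,0,0,0,-5.3,0.0475,0.0006,0,0,0,-5.3,0.0475,0.005,0,0,0,-5.3])

```text
time: 1.35
tcp_pos: [0.4204, -0.2139, 0.2386]
tool_rot: [-2.62, -1.733, 0.001]
ft_force: [0.1, 0.2, -0.2]
finger_gap: 0.997
```

>>> servo_tool(increments=[0.0467,0.0093,0.03,0,0,-5.3,0.0456,0.0136,0.03,0,0,-5.3,0.0442,0.0177,0.03,0,0,-5.3,0,0,0,0,0,0])

```text
time: 1.85
tcp_pos: [0.5017, -0.0927, 0.1468]
tool_rot: [-2.348, -2.082, -0.002]
ft_force: [-0.6, -0.1, 0.7]
finger_gap: 0.997
```

```bash
python3 plan.py .502 -.098 .07 82.3 3; python3 -c "
from h import *
im,d=grab('top','t1'); cv2.imwrite('pics/t1.png',cv2.resize(im[170:290,270:400,::-1],None,fx=5,fy=5,interpolation=2))"
```

```text
-0.0018, 0.0004, 0.0256, -0, -0.1, 0.3, -0.0018, 0.0004, 0.0256, -0, -0.1, 0.3, -0.0018, 0.0003, 0.0256, -0, -0.1, 0.3
t 1.85 tcp [ 0.5017 -0.0927  0.1468] yaw 83.14 F [-0.6 -0.1  0.7] gap 0.0878 q [ 0.33  0.71 -0.39  1.99  0.49  0.54 -0.52]
```

View pics/t1.png

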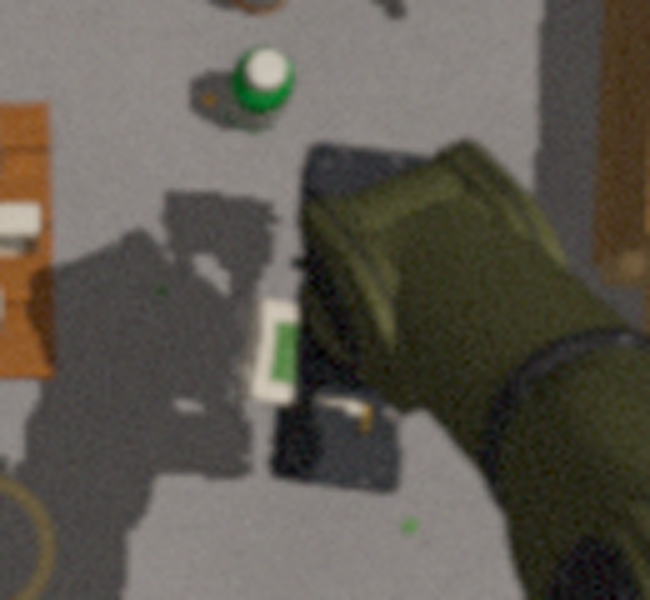

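The arm mostly covers the canvas from above, with its left end visible at (270,350). The gripper is in line with the canvas and bottle_a stays clear, so I'll descend.

>>> servo_tool(increments=[-0.0018,0.0004,0.03,0,0,0.3,-0.0018,0.0004,0.03,0,0,0.3,-0.0018,0.0004,0.03,0,0,0.3,0,0,0.025,0,0,0,0,0,0.021,0,0,0])

```text
time: 2.52
tcp_pos: [0.5007, -0.1053, 0.0125]
tool_rot: [2.377, 2.052, -0.002]
ft_force: [-0.2, -0.0, 0.2]
finger_gap: 0.997
```

```bash
python3 plan.py .502 -.098 .008 82.3; python3 -c "
from h import *
im,d=grab('side','s1'); cv2.imwrite('pics/s1.png',cv2.resize(im[160:290,260:400,::-1],None,fx=5,fy=4.6,interpolation=2))"
```

```text
0.0074, 0.0003, 0.0045, 0, 0.1, -0.7
t 2.525 tcp [ 0.5007 -0.1053  0.0125] yaw 81.6 F [-0.2 -0.   0.2] gap 0.0879 q [ 0.21  0.94 -0.15  2.04  0.64  0.21 -0.66]
```

View pics/s1.png

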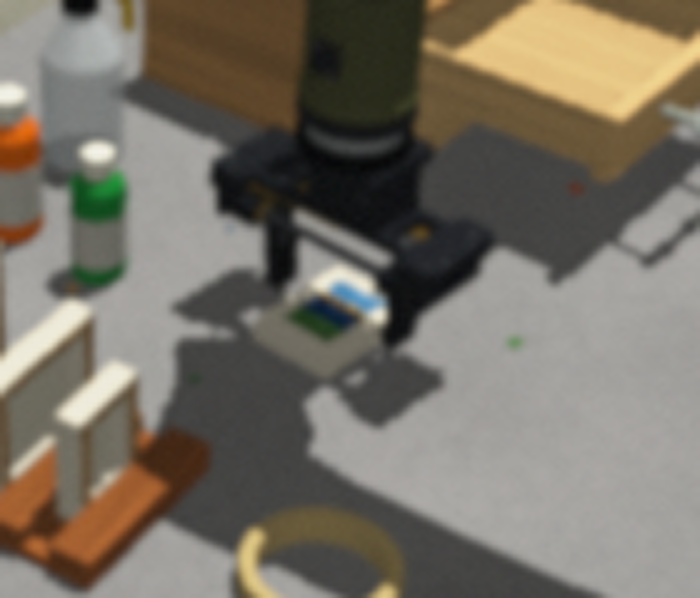

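The side view shows the fingers straddling the canvas, at (280,250) and (400,320), with neither over the paint. I'll correct by 7 mm, close and lift.

>>> servo_tool(increments=[0.0072,0.0003,0.0035,0,0,-0.7,0,0,0,0,0,0])

```text
time: 2.82
tcp_pos: [0.5031, -0.0955, 0.01]
tool_rot: [2.361, 2.071, 0.002]
ft_force: [0.8, 0.0, -0.3]
finger_gap: 0.995
```

```bash
python3 plan.py .502 -.098 .007 82.3
```

```text
-0.0026, -0.0008, 0.003, 0.1, -0, 0.2
t 2.825 tcp [ 0.5031 -0.0955  0.01  ] yaw 82.52 F [ 0.8  0.  -0.3] gap 0.0877 q [ 0.19  0.94 -0.15  2.04  0.65  0.2  -0.67]
```

>>> servo_tool(increments=[-0.002,-0.001,0.002,0,0,0.2,0,0,0,0,0,0])

```text
time: 3.08
tcp_pos: [0.5012, -0.0983, 0.0076]
tool_rot: [2.366, 2.066, -0.0]
ft_force: [0.5, 0.2, 0.6]
finger_gap: 0.999
```

>>> servo_tool(increments=[0,0,0,0,0,0,0,0,0,0,0,0,0,0,0,0,0,0,0,0,0,0,0,0], jaw=0.04)

```text
time: 3.58
tcp_pos: [0.5014, -0.0977, 0.0073]
tool_rot: [2.365, 2.067, 0.0]
ft_force: [-0.1, -0.5, 1.7]
finger_gap: 0.722
```

>>> servo_tool(increments=[0,0,-0.02,0,0,0,0,0,-0.045,0,0,0,0,0,-0.05,0,0,0,0,0,-0.05,0,0,0,0,0,0,0,0,0])

```text
time: 4.2
tcp_pos: [0.5034, -0.0979, 0.1753]
tool_rot: [2.362, 2.063, 0.008]
ft_force: [0.1, -0.2, -1.2]
finger_gap: 0.721
```

```bash
python3 plan.py .463 -.395 .19 -3.9 14
```

```text
-0.0214, 0, -0.0011, 0, -0, 6.2, -0.0213, 0.0023, -0.001, 0, -0, 6.2, -0.0209, 0.0046, -0.001, 0, -0, 6.2, -0.0203, 0.0068, -0.001, 0, -0, 6.2, -0.0195, 0.0089, -0.001, 0, -0, 6.2
-0.0184, 0.011, -0.001, 0, -0, 6.2, -0.0171, 0.0129, -0.001, 0, -0, 6.2, -0.0156, 0.0146, -0.001, 0, -0, 6.2, -0.014, 0.0162, -0.001, 0, -0, 6.2, -0.0122, 0.0176, -0.001, 0, -0, 6.2
-0.0102, 0.0188, -0.001, 0, -0, 6.2, -0.0081, 0.0198, -0.001, 0, -0, 6.2, -0.006, 0.0206, -0.001, 0, -0, 6.2, -0.0037, 0.0211, -0.001, 0, -0, 6.2
t 4.2 tcp [ 0.5034 -0.0979  0.1753] yaw 82.26 F [ 0.1 -0.2 -1.2] gap 0.0636 q [ 0.37  0.66 -0.44  1.96  0.48  0.61 -0.51]
```

The gap is 63.6 mm, so it is held. Moving it over the drawer.

>>> servo_tool(increments=[-0.0214,0,-0.0035,0,0,6.2,-0.0213,0.0023,-0.0035,0,0,6.2,-0.021,0.0046,-0.0035,0,0,6.2,-0.0203,0.0068,-0.001,0,0,6.2,-0.0195,0.009,-0.001,0,0,6.2])

```text
time: 4.82
tcp_pos: [0.486, -0.2061, 0.1842]
tool_rot: [-2.838, -1.347, 0.002]
ft_force: [-0.4, -0.1, -1.0]
finger_gap: 0.722
```

>>> servo_tool(increments=[-0.0184,0.011,-0.001,0,0,6.2,-0.017,0.013,-0.001,0,0,6.2,-0.0156,0.0146,-0.001,0,0,6.2,-0.014,0.0162,-0.001,0,0,6.2,-0.0122,0.0176,-0.001,0,0,6.2])

```text
time: 5.45
tcp_pos: [0.4709, -0.312, 0.1892]
tool_rot: [-3.095, -0.54, 0.002]
ft_force: [-0.1, 0.7, -0.7]
finger_gap: 0.723
```

>>> servo_tool(increments=[-0.0102,0.0188,0,0,0,6.2,-0.008,0.02,0,0,0,6.2,-0.006,0.0206,0,0,0,6.2,-0.0037,0.021,0,0,0,6.2,0,0,0,0,0,0])

```text
time: 6.08
tcp_pos: [0.458, -0.3976, 0.1891]
tool_rot: [3.137, -0.132, -0.002]
ft_force: [-0.5, 0.1, -0.4]
finger_gap: 0.724
```

```bash
python3 plan.py .463 -.395 .15 -3.9; python3 -c "
from h import *
a,_=grab('top','t2');b,_=grab('side','s2'); e=np.zeros((600,800,3),np.uint8)
a=cv2.resize(a[120:310,380:500],(380,600));b=cv2.resize(b[100:230,270:420],(415,360)); e[:,:380]=a; e[:360,385:]=b
cv2.imwrite('pics/t2.png',e[:,:,::-1])"
```

```text
0.0048, -0.0031, 0.0391, 0.1, 0.1, -0.9
t 6.075 tcp [ 0.458  -0.3976  0.1891] yaw -4.83 F [-0.5  0.1 -0.4] gap 0.0638 q [ 0.68  0.72 -0.07  1.68  0.07  0.75 -1.08]
```

View pics/t2.png

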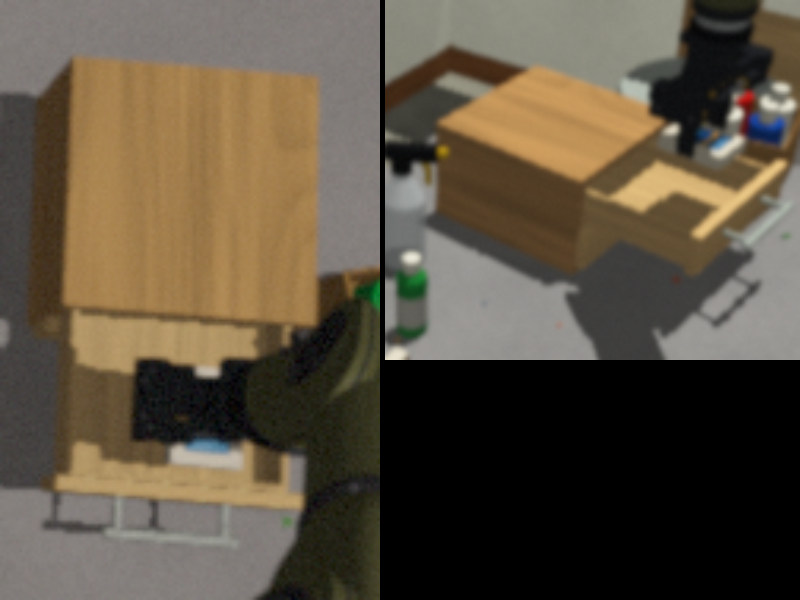

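```bash
python3 -c "
from h import *
f=lambda u,v:(380+u*120/380-.35,120+v*190/600-.35)
print('canvas ends',world('top',[f(205,468),f(207,364)],z=.2).round(3).tolist())
print('front inner top, outer',world('top',[f(180,480),f(180,492)],z=.137).round(3).tolist(),'cab edge',world('top',[f(190,318)],z=.15).round(3).tolist())
print('side walls',world('top',[f(70,400),f(292,400)],z=.128).round(3).tolist())
"; python3 plan.py .463 -.395 .095 -3.9 2
```

```text
canvas ends [[0.411, -0.392, 0.2], [0.504, -0.398, 0.2]]
front inner top, outer [[0.402, -0.391, 0.137], [0.39, -0.39, 0.137]] cab edge [[0.553, -0.402, 0.15]]
side walls [[0.477, -0.292, 0.128], [0.478, -0.505, 0.128]]
0.0018, 0.0002, 0.0471, -0, 0, -0.3, 0.0018, 0.0002, 0.0471, -0, 0, -0.3
t 6.175 tcp [ 0.4595 -0.3944  0.1892] yaw -4.5 F [ 0.4  0.9 -0.6] gap 0.0639 q [ 0.68  0.72 -0.07  1.68  0.07  0.75 -1.08]
```

The canvas has 9 mm to the front wall, so I'll move 12 mm inward and lower.

>>> servo_tool(increments=[0.0125,0.002,0,0,0,-0.5,0,0,0.04,0,0,0,0,0,0.03,0,0,0,0,0,0.017,0,0,0,0,0,0,0,0,0])

```text
time: 6.8
tcp_pos: [0.4725, -0.3969, 0.1018]
tool_rot: [-3.138, 0.108, 0.002]
ft_force: [-0.0, 0.3, -0.1]
finger_gap: 0.719
```

>>> servo_tool(increments=[0,0,0.005,0,0,0,0,0,0.004,0,0,0,0,0,0,0,0,0])

```text
time: 7.18
tcp_pos: [0.4723, -0.3979, 0.094]
tool_rot: [3.139, -0.11, 0.0]
ft_force: [0.8, -0.2, -0.7]
finger_gap: 0.724
```

>>> servo_tool(increments=[0,0,0.0015,0,0,0,0,0,0,0,0,0])

```text
time: 7.42
tcp_pos: [0.4723, -0.3978, 0.0924]
tool_rot: [3.139, -0.11, 0.0]
ft_force: [0.5, 0.2, -0.8]
finger_gap: 0.719
```

>>> servo_tool(increments=[0,0,0,0,0,0,0,0,0,0,0,0,0,0,0,0,0,0,0,0,0,0,0,0], jaw=0.088)

```text
time: 7.92
tcp_pos: [0.4723, -0.3978, 0.0923]
tool_rot: [3.14, -0.11, 0.0]
ft_force: [0.5, -0.8, 0.3]
finger_gap: 0.998
```

>>> servo_tool(increments=[0,0,-0.02,0,0,0,0,0,-0.045,0,0,0,0,0,-0.05,0,0,0,0,0,0,0,0,0])

```text
time: 8.43
tcp_pos: [0.4745, -0.3995, 0.2114]
tool_rot: [3.135, -0.11, 0.011]
ft_force: [-0.8, 0.6, 0.4]
finger_gap: 0.998
```

```bash
python3 plan.py .29 -.388 .21 -3.9 5
```

```text
-0.037, 0.0003, 0, 0.1, -0.1, -0, -0.037, 0.0003, 0.0001, 0.1, -0.1, -0, -0.037, 0.0003, 0.0001, 0.1, -0.1, -0, -0.037, 0.0002, 0.0002, 0.1, -0.1, -0, -0.037, 0.0002, 0.0002, 0.1, -0.1, -0
t 8.425 tcp [ 0.4745 -0.3995  0.2114] yaw -4.02 F [-0.8  0.6  0.4] gap 0.0879 q [ 0.67  0.71 -0.08  1.62  0.07  0.81 -1.08]
```

>>> servo_tool(increments=[-0.034,0,0,0,0,0,-0.034,0,0,0,0,0,-0.034,0,0,0,0,0,-0.034,0,0,0,0,0,-0.034,0,0,0,0,0], jaw=0)

```text
time: 9.05
tcp_pos: [0.3011, -0.3852, 0.2064]
tool_rot: [-3.139, 0.109, 0.002]
ft_force: [0.2, -0.2, -0.4]
finger_gap: 0.454
```

>>> servo_tool(increments=[0,0,0.03,0,0,0,0,0,0.045,0,0,0,0,0,0.042,0,0,0,0,0,0,0,0,0])

```text
time: 9.55
tcp_pos: [0.3009, -0.3838, 0.0875]
tool_rot: [-3.134, 0.109, 0.008]
ft_force: [0.6, 0.2, 1.2]
finger_gap: 0.011
```

```bash
python3 plan.py .49 -.401 .095 -3.9 10; python3 -c "
from h import *
a,_=grab('top','t3');b,_=grab('side','s3'); e=np.zeros((600,800,3),np.uint8)
a=cv2.resize(a[120:310,380:500],(380,600));b=cv2.resize(b[100:230,270:420],(415,360)); e[:,:380]=a; e[:360,385:]=b
cv2.imwrite('pics/t3.png',e[:,:,::-1])"
```

```text
0.019, 0.0004, -0.0009, -0, 0, -0, 0.019, 0.0004, -0.0008, -0, 0, -0, 0.019, 0.0004, -0.0008, -0, 0, -0, 0.019, 0.0004, -0.0008, -0, 0, -0, 0.019, 0.0004, -0.0008, -0, 0, -0
0.019, 0.0004, -0.0008, -0, 0, -0, 0.019, 0.0004, -0.0008, -0, 0, -0, 0.019, 0.0004, -0.0008, -0, 0, -0, 0.019, 0.0004, -0.0008, -0, 0, -0, 0.019, 0.0004, -0.0008, -0, 0, -0
t 9.55 tcp [ 0.3009 -0.3838  0.0875] yaw -3.98 F [0.6 0.2 1.2] gap 0.001 q [ 0.84  0.78 -0.05  2.09  0.14  0.28 -0.97]
```

View pics/t3.png

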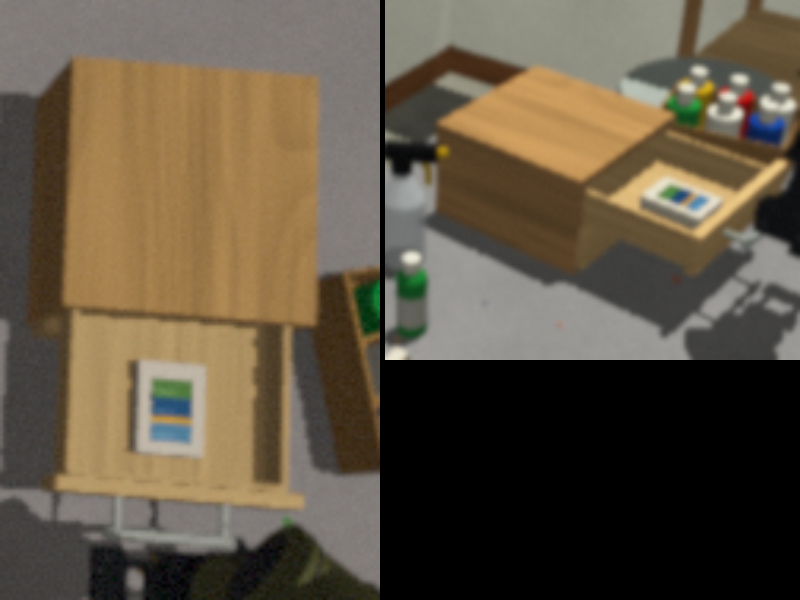

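The canvas lies flat in the drawer at (172,408) and the fingers are behind the handle bar. Now to push.

>>> servo_tool(increments=[0,0,-0.007,0,0,0,0.016,0,0,0,0,0,0.012,0,0,0,0,0,0.014,0,0,0,0,0,0.016,0,0,0,0,0])

```text
time: 10.28
tcp_pos: [0.3613, -0.39, 0.0973]
tool_rot: [3.14, -0.11, -0.001]
ft_force: [-1.5, 0.1, 1.3]
finger_gap: 0.006
```

>>> servo_tool(increments=[0.016,0,0,0,0,0,0.016,0,0,0,0,0,0.016,0,0,0,0,0,0.016,0,0,0,0,0,0.016,0,0,0,0,0])

```text
time: 10.9
tcp_pos: [0.4413, -0.3957, 0.0972]
tool_rot: [3.14, -0.11, -0.0]
ft_force: [-0.9, -0.4, 1.3]
finger_gap: 0.006
```

>>> servo_tool(increments=[0.014,0,0,0,0,0,0.013,0,0,0,0,0,0.008,0,0,0,0,0,0.005,0,0,0,0,0,0,0,0,0,0,0])

```text
time: 11.52
tcp_pos: [0.4809, -0.398, 0.0972]
tool_rot: [-3.139, 0.109, -0.001]
ft_force: [0.5, -0.3, 0.1]
finger_gap: 0.005
```

>>> servo_tool(increments=[0.006,0,0,0,0,0,0.004,0,0,0,0,0,0,0,0,0,0,0])

```text
time: 11.9
tcp_pos: [0.49, -0.3989, 0.0971]
tool_rot: [-3.139, 0.11, 0.001]
ft_force: [-2.2, 0.5, -0.7]
finger_gap: 0.008
```

>>> servo_tool(increments=[0.004,0,0,0,0,0,0.003,0,0,0,0,0,0,0,0,0,0,0])

```text
time: 12.28
tcp_pos: [0.4902, -0.3989, 0.097]
tool_rot: [-3.136, 0.113, 0.021]
ft_force: [-13.0, 4.0, 9.4]
finger_gap: 0.007
```

>>> servo_tool(increments=[0.003,0,0,0,0,0,0.002,0,0,0,0,0,0,0,0,0,0,0])

```text
time: 12.65
tcp_pos: [0.4902, -0.3989, 0.0969]
tool_rot: [-3.134, 0.116, 0.035]
ft_force: [-22.3, 6.0, 18.1]
finger_gap: 0.006
```

Stopped firmly at 22 N, so it's shut. Backing off, rising, and planning the tall grasp.

>>> servo_tool(increments=[-0.012,0,0,0,0,0,-0.03,0,0,0,0,0,-0.01,0,-0.045,0,0,0,0,0,-0.06,0,0,0,0,0,-0.06,0,0,0], jaw=0.088)

```text
time: 13.28
tcp_pos: [0.4512, -0.3963, 0.2643]
tool_rot: [3.139, -0.109, 0.004]
ft_force: [0.4, -1.2, -0.2]
finger_gap: 0.55
```

>>> servo_tool(increments=[0,0,-0.03,0,0,0,0,0,0,0,0,0])

```text
time: 13.52
tcp_pos: [0.4526, -0.3972, 0.2953]
tool_rot: [3.135, -0.109, 0.011]
ft_force: [0.3, 0.3, -0.8]
finger_gap: 0.774
```

```bash
python3 plan.py .6243 .137 .285 1.7; python3 -c "
from h import *
a,_=grab('top','t4');b,_=grab('side','s4'); e=np.zeros((600,800,3),np.uint8)
a=cv2.resize(a[120:310,380:500],(380,600));b=cv2.resize(b[100:230,270:420],(415,360)); e[:,:380]=a; e[:360,385:]=b
cv2.imwrite('pics/t4.png',e[:,:,::-1])"
```

```text
0.0112, -0.0454, 0.0008, 0, -0, -0.5, 0.0116, -0.0453, 0.0008, 0, -0, -0.5, 0.0119, -0.0452, 0.0008, 0, -0, -0.5, 0.0123, -0.0451, 0.0008, 0, -0, -0.5, 0.0127, -0.045, 0.0008, 0, -0, -0.5
0.013, -0.0449, 0.0008, 0, -0, -0.5, 0.0134, -0.0448, 0.0008, 0, -0, -0.5, 0.0138, -0.0447, 0.0008, 0, -0, -0.5, 0.0142, -0.0446, 0.0008, 0, -0, -0.5, 0.0145, -0.0445, 0.0008, 0, -0, -0.5
0.0149, -0.0443, 0.0008, 0, -0, -0.5, 0.0153, -0.0442, 0.0008, 0, -0, -0.5
t 13.525 tcp [ 0.4526 -0.3972  0.2953] yaw -3.97 F [ 0.3  0.3 -0.8] gap 0.0682 q [ 0.68  0.59 -0.07  1.58  0.04  0.97 -1.04]
```

View pics/t4.png

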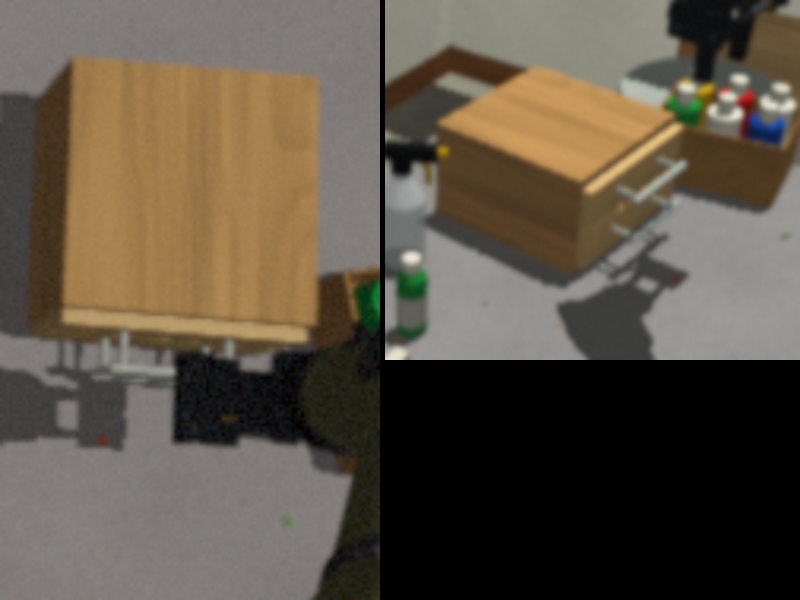

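The drawer front is flush with the cabinet, so it is shut. Moving over the tall canvas and refining its pose from depth.

>>> servo_tool(increments=[0.011,-0.0455,0,0,0,-0.5,0.0115,-0.0455,0,0,0,-0.5,0.012,-0.045,0,0,0,-0.5,0.0125,-0.045,0,0,0,-0.5,0.0127,-0.045,0,0,0,-0.5])

```text
time: 14.25
tcp_pos: [0.5214, -0.1717, 0.2903]
tool_rot: [-3.14, 0.04, 0.005]
ft_force: [0.8, 0.5, 0.2]
finger_gap: 0.994
```

>>> servo_tool(increments=[0.013,-0.045,0,0,0,-0.5,0.0134,-0.045,0,0,0,-0.5,0.0138,-0.0447,0,0,0,-0.5,0.0142,-0.0446,0,0,0,-0.5,0.0145,-0.0445,0,0,0,-0.5])

```text
time: 14.88
tcp_pos: [0.5922, 0.0512, 0.2901]
tool_rot: [3.141, 0.028, -0.005]
ft_force: [0.7, -0.4, 0.3]
finger_gap: 0.999
```

>>> servo_tool(increments=[0.015,-0.0443,0,0,0,-0.5,0.0153,-0.0443,0,0,0,-0.5,0,0,0,0,0,0])

```text
time: 15.25
tcp_pos: [0.6201, 0.1448, 0.2895]
tool_rot: [-3.138, -0.067, 0.005]
ft_force: [-0.7, -1.3, -0.4]
finger_gap: 0.998
```

```bash
python3 - <<'E'
from h import *
np.set_printoptions(precision=4,suppress=True)
for tag,n in(('top0','top'),('side0','side')):
    P=cloud(n,np.load(f'/tmp/{tag}.npz')['d']).reshape(-1,3)
    for nm,(x,y,z) in dict(tall=(.62,.137,.16),square=(.574,.135,.11),short=(.524,.135,.10)).items():
        Q=P[(abs(P[:,0]-x)<.03)&(abs(P[:,1]-y)<.07)&(abs(P[:,2]-z)<.006)]
        if len(Q)>10:
            (c,s,a)=cv2.minAreaRect(Q[:,:2].astype(np.float32)*1000); print(tag,nm,len(Q),'z',np.median(Q[:,2]),'rect',np.round(c,1),np.round(s,1),round(a,1),'med',np.median(Q,0))
E
python3 plan.py .6243 .137 .125 1.7 5
```

```text
top0 tall 125 z 0.1604691214452867 rect [623.6 138.1] [18.4 56.7] 0.5 med [0.6233 0.1367 0.1605]
top0 square 200 z 0.11030391301570242 rect [573.8 131.9] [19.4 98.3] 0.2 med [0.5739 0.1334 0.1103]
top0 short 116 z 0.10073549933828518 rect [524.2 136.1] [16.3 58.5] 0.6 med [0.5249 0.1361 0.1007]
side0 tall 118 z 0.1612942808800078 rect [623.2 139.6] [21.7 60.8] 2.1 med [0.6211 0.1415 0.1613]
side0 square 193 z 0.11132425934427093 rect [572.9 131.6] [ 21.2 101.3] 2.2 med [0.5716 0.135  0.1113]
side0 short 122 z 0.10154963972986808 rect [523.7 136. ] [21.7 63. ] 1.3 med [0.522  0.14   0.1015]
0.0009, 0.0017, 0.0329, -0, 0, 0.2, 0.0009, 0.0017, 0.0329, -0, 0, 0.2, 0.0008, 0.0017, 0.0329, -0, 0, 0.2, 0.0008, 0.0016, 0.0329, -0, 0, 0.2, 0.0008, 0.0016, 0.0329, -0, 0, 0.2
t 15.25 tcp [0.6201 0.1448 0.2895] yaw 2.45 F [-0.7 -1.3 -0.4] gap 0.0879 q [-0.26  0.65 -0.08  1.46  0.05  1.03 -1.88]
```

>>> servo_tool(increments=[0.0017,0.003,0.033,0,0,0.4,0.0018,0.003,0.033,0,0,0.3,0,0,0.03,0,0,0,0,0,0,0,0,0,0,0,0,0,0,0])

```text
time: 15.88
tcp_pos: [0.6251, 0.1324, 0.1966]
tool_rot: [3.141, 0.035, 0.001]
ft_force: [-0.2, -0.8, 0.9]
finger_gap: 0.999
```

```bash
python3 plan.py .6236 .1385 .124 1.5 3
```

```text
-0.0005, -0.002, 0.0242, 0, -0, -0.1, -0.0004, -0.002, 0.0242, 0, -0, -0.1, -0.0004, -0.002, 0.0242, 0, -0, -0.1
t 15.875 tcp [0.6251 0.1324 0.1966] yaw 1.26 F [-0.2 -0.8  0.9] gap 0.0881 q [-0.24  0.75 -0.07  1.57  0.07  0.82 -1.89]
```

>>> servo_tool(increments=[-0.0014,-0.006,0,0,0,0,0,0,0.03,0,0,0,0,0,0.03,0,0,0,0,0,0.012,0,0,0,0,0,0,0,0,0])

```text
time: 16.5
tcp_pos: [0.6232, 0.1392, 0.1244]
tool_rot: [-3.141, -0.036, 0.0]
ft_force: [0.1, -0.0, 0.4]
finger_gap: 0.997
```

>>> servo_tool(increments=[0,0,0,0,0,0,0,0,0,0,0,0])

```text
time: 16.75
tcp_pos: [0.6239, 0.1391, 0.1254]
tool_rot: [-3.141, -0.035, -0.003]
ft_force: [0.1, -0.9, 0.4]
finger_gap: 1.0
```

```bash
python3 plan.py .6236 .1385 .124 1.5; python3 -c "
from h import *
b,_=grab('side','s5')
cv2.imwrite('pics/s5.png',cv2.resize(b[180:290,210:320,::-1],None,fx=5,fy=5,interpolation=2))"
```

```text
-0.0004, 0.0006, 0.0014, -0, -0.1, -0.2
t 16.75 tcp [0.6239 0.1391 0.1254] yaw 1.29 F [ 0.1 -0.9  0.4] gap 0.0881 q [-0.26  0.84 -0.06  1.62  0.08  0.68 -1.91]
```

View pics/s5.png

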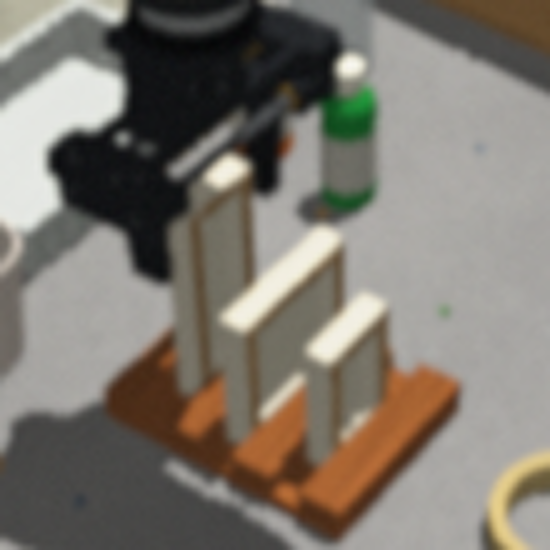

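The fingers straddle the tall canvas's side edges, at (155,245) and (265,165). Closing and lifting.

>>> servo_tool(increments=[0,0,0,0,0,0,0,0,0,0,0,0,0,0,0,0,0,0,0,0,0,0,0,0], jaw=0.03)

```text
time: 17.3
tcp_pos: [0.6232, 0.1388, 0.1242]
tool_rot: [3.141, 0.036, 0.0]
ft_force: [0.2, 0.2, 0.6]
finger_gap: 0.679
```

>>> servo_tool(increments=[0,0,-0.01,0,0,0,0,0,-0.025,0,0,0,0,0,-0.04,0,0,0,0,0,-0.04,0,0,0,0,0,-0.04,0,0,0])

```text
time: 17.92
tcp_pos: [0.6229, 0.1389, 0.2811]
tool_rot: [-3.141, -0.036, -0.0]
ft_force: [0.6, 0.2, -1.5]
finger_gap: 0.675
```

>>> servo_tool(increments=[0,0,0,0,0,0,0,0,0,0,0,0])

```text
time: 18.18
tcp_pos: [0.6224, 0.1387, 0.2786]
tool_rot: [3.141, 0.036, -0.002]
ft_force: [-0.5, -0.4, -0.8]
finger_gap: 0.677
```

```bash
python3 plan.py .5745 .195 .278 93.4 15
```

```text
-0.0031, -0.0038, 0, -0, 0, -6.1, -0.0027, -0.0041, 0, -0, 0, -6.1, -0.0022, -0.0044, 0, -0, 0, -6.1, -0.0017, -0.0046, 0, -0, 0, -6.1, -0.0012, -0.0048, 0, -0, 0, -6.1
-0.0007, -0.0049, 0, -0, 0, -6.1, -0.0002, -0.0049, 0, -0, 0, -6.1, 0.0003, -0.0049, 0, -0, 0, -6.1, 0.0009, -0.0049, 0, -0, 0, -6.1, 0.0014, -0.0047, 0, -0, 0, -6.1
0.0019, -0.0046, 0, -0, 0, -6.1, 0.0023, -0.0043, 0, -0, 0, -6.1, 0.0028, -0.0041, 0, -0, 0, -6.1, 0.0032, -0.0037, 0, -0, 0, -6.1, 0.0036, -0.0034, 0, -0, 0, -6.1
t 18.175 tcp [0.6224 0.1387 0.2786] yaw 1.3 F [-0.5 -0.4 -0.8] gap 0.0596 q [-0.25  0.66 -0.07  1.48  0.05  1.01 -1.89]
```

>>> servo_tool(increments=[-0.003,-0.004,0,0,0,-6.1,-0.0027,-0.004,0,0,0,-6.1,-0.0022,-0.0044,0,0,0,-6.1,-0.0017,-0.0046,0,0,0,-6.1,-0.0012,-0.0048,0,0,0,-6.1])

```text
time: 18.8
tcp_pos: [0.6061, 0.1575, 0.2772]
tool_rot: [3.02, 0.866, -0.006]
ft_force: [-0.1, -0.3, -1.1]
finger_gap: 0.68
```

>>> servo_tool(increments=[-0.0007,-0.005,0,0,0,-6.1,0,-0.005,0,0,0,-6.1,0.0003,-0.005,0,0,0,-6.1,0.001,-0.005,0,0,0,-6.1,0.0014,-0.0047,0,0,0,-6.1])

```text
time: 19.42
tcp_pos: [0.5903, 0.1768, 0.2772]
tool_rot: [-2.685, -1.63, 0.006]
ft_force: [0.0, 0.5, -2.7]
finger_gap: 0.675
```

>>> servo_tool(increments=[0.002,-0.0045,0,0,0,-6.1,0.0023,-0.0043,0,0,0,-6.1,0.0028,-0.004,0,0,0,-6.1,0.0032,-0.0037,0,0,0,-6.1,0.0036,-0.0034,0,0,0,-6.1])

```text
time: 20.05
tcp_pos: [0.5747, 0.1956, 0.2772]
tool_rot: [-2.161, -2.278, 0.006]
ft_force: [-0.3, -0.3, -0.6]
finger_gap: 0.678
```

>>> servo_tool(increments=[0,0,0,0,0,0,0,0,0,0,0,0,0,0,0,0,0,0])

```text
time: 20.42
tcp_pos: [0.5759, 0.1957, 0.2788]
tool_rot: [2.168, 2.273, -0.001]
ft_force: [0.4, 0.4, -1.1]
finger_gap: 0.677
```

```bash
python3 plan.py .5745 .195 .277 93.4 1; python3 - <<'E'
from h import *
a,da=grab('top','t6');b,db=grab('side','s6'); e=np.zeros((600,800,3),np.uint8)
e[:250,:]=cv2.resize(a[150:275,100:500],(800,250)); e[255:600,:]=cv2.resize(b[140:347,100:580],(800,345))
cv2.imwrite('pics/t6.png',e[:,:,::-1])
# refit lens axis from the barrel sides seen from the side camera and top
for n,d in(('side',np.load('/tmp/side0.npz')['d']),('top',np.load('/tmp/top0.npz')['d'])):
    P=cloud(n,d).reshape(-1,3); Q=P[(abs(P[:,0]-.562)<.05)&(P[:,1]>.405)&(P[:,1]<.462)&(P[:,2]>.2)&(P[:,2]<.29)]
    print(n,len(Q))
    from scipy.optimize import least_squares
    def res(k): # vertical-level cylinder: x at y=.43, slope, z axis .24, radius
        x=(Q[:,0]-k[0]-k[1]*(Q[:,1]-.43))/np.hypot(1,k[1]); return np.hypot(x,Q[:,2]-.24)-k[2]
    r=least_squares(res,[.562,-.06,.032],loss='soft_l1',f_scale=.002); print('x,slope,rad',r.x.round(4),'deg',np.degrees(np.arctan(r.x[1])).round(2),'rms',np.sqrt((r.fun**2).mean()).round(4),'ymin',np.percentile(Q[:,1],1).round(4))
# tall pose from side cloud: back/top points
P=cloud('side',db).reshape(-1,3); Q=P[(abs(P[:,0]-.5745)<.05)&(abs(P[:,1]-.195)<.03)&(P[:,2]>.15)&(P[:,2]<.25)]
print('tall pts',len(Q),np.percentile(Q,[1,50,99],axis=0).round(3).tolist())
E
```

```text
-0.0006, -0.0015, 0.0018, -0, 0, -0.7
t 20.425 tcp [0.5759 0.1957 0.2788] yaw 92.72 F [ 0.4  0.4 -1.1] gap 0.0597 q [-0.11  0.66 -0.52  1.56  0.37  1.02 -0.69]
side 640
x,slope,rad [ 0.5622 -0.0241  0.0336] deg -1.38 rms 0.0014 ymin 0.4106
top 540
x,slope,rad [ 0.5621 -0.0175  0.0319] deg -1.0 rms 0.0061 ymin 0.4099
tall pts 494 [[0.545, 0.187, 0.168], [0.568, 0.205, 0.21], [0.606, 0.209, 0.249]]
```

View pics/t6.png

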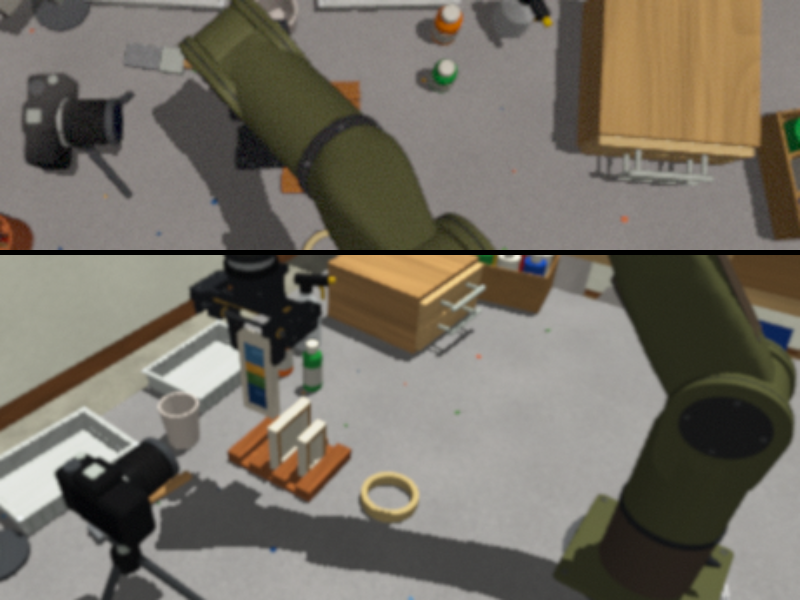

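The canvas hangs upright with its paint towards the camera, and everything else stands. The barrel fit puts the lens axis slightly nearer y, so I'll trim 4 mm and check numerically.

>>> servo_tool(increments=[0,-0.0045,0.001,0,0,0,0,0,0,0,0,0,0,0,0,0,0,0,0,0,0,0,0,0])

```text
time: 21.02
tcp_pos: [0.5715, 0.1958, 0.2783]
tool_rot: [2.167, 2.275, 0.0]
ft_force: [-0.2, 0.9, -1.4]
finger_gap: 0.678
```

```bash
python3 - <<'E'
from h import *
b,d=grab('side','s7'); W=cloud('side',d); P=W.reshape(-1,3)
Q=P[(abs(P[:,0]-.571)<.022)&(abs(P[:,1]-.204)<.008)&(P[:,2]>.17)&(P[:,2]<.25)]
c=Q.mean(0); n=np.linalg.svd(Q-c)[2][2]; n*=np.sign(n[1]); print(len(Q),'front centre',c.round(4),'normal',n.round(3),'yaw',np.degrees(np.arctan2(n[1],n[0])).round(1),'tilt',np.degrees(np.arcsin(n[2])).round(1))
# lower edge
Q=P[(abs(P[:,0]-.571)<.04)&(abs(P[:,1]-.2)<.02)&(P[:,2]>.13)&(P[:,2]<.3)]; print('low z',np.percentile(Q[:,2],[0,1]).round(4),'x',np.percentile(Q[:,0],[2,98]).round(4))
# others' tops vs. start (side depth)
P0=cloud('side',np.load('/tmp/side0.npz')['d']).reshape(-1,3)
for nm,(x,y,z) in dict(square=(.574,.135,.11),short=(.524,.135,.10),bottle_a=(.662,-.058,.10),tape=(.375,.116,.024),jar=(.762,.211,.085)).items():
    g=lambda P:P[(abs(P[:,0]-x)<.06)&(abs(P[:,1]-y)<.06)&(abs(P[:,2]-z)<.012)&((P[:,0]<.55) if nm=='short' else True)].mean(0).round(3)
    print(nm,g(P0),g(P))
E
python3 plan.py
```

```text
286 front centre [0.5707 0.2058 0.2105] normal [-0.059  0.998 -0.005] yaw 93.4 tilt -0.3
low z [0.1653 0.1672] x [0.5398 0.6031]
square [0.572 0.138 0.108] [0.557 0.137 0.107]
short [0.522 0.14  0.099] [0.522 0.139 0.099]
bottle_a [ 0.666 -0.052  0.097] [ 0.665 -0.051  0.097]
tape [0.375 0.121 0.023] [0.375 0.12  0.023]
jar [0.766 0.212 0.085] [0.767 0.211 0.085]
t 21.075 tcp [0.5715 0.1958 0.2782] yaw 92.79 F [-0.  -0.7 -1.1] gap 0.0597 q [-0.11  0.65 -0.52  1.57  0.37  1.01 -0.69]
```

The front centre, yaw of 93.4°, tilt of -0.3° and height all fit. The "square" value shifted because its sampling window used to include part of the tall canvas, and the picture shows the square in its groove. Handing in.

```bash
python3 -c "
from rig import arm
print(arm.close_job())"
```

```text
the job is handed in; nothing more can be done
None
```

I handed the job in at about 21 s; it reports no verdict. The table canvas lies in the upper drawer and the drawer is shut. The tall canvas is held by its side edges in front of the lens.

**Table canvas:** I gripped it by its long edges (gap 63.6 mm). A picture showed it flat and paint up in the drawer. I then pushed the drawer by its handle until it stopped at about 22 N, and its front looked flush with the cabinet. I could not see inside after it shut.

**Tall canvas, last depth check:**

| Check | Measured |
|---|---|
| Paint centre height | about 0.242 m (lens 0.240 m) |
| Distance from the glass | about 0.20 m |
| Tilt from upright | about 0.3° |
| Facing direction | 93.4° (lens axis needs 91–94°) |
| Sideways offset from the lens axis | estimated within 5 mm |
| Grip gap | 59.7 mm |

**Checks that disagreed:**
- **Lens axis:** edge readings and a barrel fit gave its direction as 3–4° and 1–1.4°. I aimed between them, and either is within the 8° tolerance.
- **Square canvas:** its averaged depth position shifted 15 mm. I put this down to the sampling window first including part of the tall canvas, since the last picture shows the square standing in its groove.
- **Other things:** short, bottle_a, tape and jar measured unchanged within 1–2 mm. I did not re-measure bottle_b, the brush or the spray bottle.

I viewed 11 pictures, one over the budget.

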